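# Fit the cover plate on the sample-tube block

### The job

Pick up the long cover plate by its bar handle and lower it level onto the sample-tube block, so that both pins come up through its two holes and it lies flat on both end shoulders, then let go. Set it down rather than dropping it, and leave the short cover plate where it is.

Things in the scene. Friction and masses are not known exactly. Their poses are not given: they have to be found in the camera images.
- block: White sample-tube block fixed to the bench, 180 (x) by 100 (y) mm, yaw varies. Origin: centre of its underside, z up. At each x end a shoulder, top 50 mm high, 36 long, full width, bears a steel pin at x = +70 / -70, y = 0: 14 mm thick for 12 mm, then tapering to a 5 mm tip 32 mm over the shoulder. Between: 12 grey tube caps, tops 44 mm high. Its ends are alike.
- long_cover: Long aluminium cover plate, 180 (x) by 100 (y) by 8 mm, about 0.35 kg, loose on the bench, handle up. Origin: centre of its underside, z up. Through holes 24 mm wide at x = +70 / -70, y = 0. Black bar handle mid-top, 60 (x) by 20 (y) mm, its top 53 mm above the underside. Its ends are alike: it fits either way round.
- short_cover: Short cover plate for another block, stays where it is: same material, width, thickness and handle as the long one but only 130 mm long (x), holes at x = +45 / -45. Origin: centre of its underside, z up.
There are look-alikes about, which are no part of the job. What is shaped like the long_cover but red or yellow is not meant.

How it is judged:
By the outcome, as a careful person would: the job done as asked, in the order asked, and still so for the second after the job is handed in, with the robot touching nothing.
It also fails if it takes over 40 s, if anything falls off the work surface, if the arm or the gripper's body presses on something with over 40 N, if the wrist force passes 120 N, or if a joint passes its speed limit or range.

### The arm

A 6-joint arm with a two-finger parallel gripper is mounted at the origin on the work surface. World frame = base frame: x ahead of the robot, y to its left, z up, the work surface at z = 0. Lengths are in m, angles in rad, forces in N, time in s.
With the tool pointing down it reaches from about 0.25 to 0.725 m from the base axis. Payload 9.7 kg.
Tool frame: the origin (TCP) lies between the finger pads; the fingertips stand 22 mm ahead of it and the grasp point (between the pads) lies 3 mm ahead of it; z points along the fingers, y is the direction in which the jaws open and shut (so a half turn about z gives the same grasp; the last joint's range is limited). The gripper opens to 85 mm and grips with 20 to 120 N. Pads are 22 mm wide; open, the fingers measure 114 mm over their backs; the gripper's body (76 mm by 85 mm) begins 54 mm behind the grasp point. The pads swing forward as they close: fully open they stand 13 mm farther back than shut.
Start: joints at [-1.183, 0.087, 0.176, 1.66, 0, 1.571], TCP at [0.208, -0.509, 0.253] pointing down, gripper open.
Joint ranges: [-3.13, 3.13], [-0.85, 1.81], [-1.15, 1.24], [-2.2, 2.28], [-1.44, 1.52], [-3.14, 3.14]. Speed limits (rad/s): [2.22, 2.22, 2.57, 3.14, 3.14, 3.14].

### API

Orientations are given as a unit quaternion [w, x, y, z].
In Python, from station import * gives the robot as it stands.
- The arm moves only by the shell command python3 -m jog 'ROWS'. ROWS is text: rows parted by semicolons, each of 7 numbers parted by spaces: the turn, a rotation vector about the tool's x, y, z in degrees, then the shift along the tool's x, y, z in cm, then the opening, from 0 (shut) to 1 (fully open). A call has 1 to 10 rows; each row is the pose to reach, as a shift and turn from the pose commanded when the call began, along the tool's axes at that moment; what a row does not reach only later rows make up. A row lasts 1/12 s, in which the tool goes at most 41.7 mm and 7.16 degrees, less where a joint would pass 70% of its speed; a pose out of reach is approached as far as the arm can. A call with a gripper value outside its range is refused whole. The fingers move at their own pace and stop on an object; the grip force is fixed at half the most. Time passes only in rows, so rows that repeat a pose let the fingers close. It gives the time, the measured TCP pose, the force and the opening at its end, in the units of the state.
- read_state(): the state, without advancing time (a new reading comes with each control period).
- get_image(name): name is "side" or "top"; returns (picture, depth): 384x512x3 uint8, red, green, blue; 384x512 float32, m along the optical axis (not along the pixel's ray), 0 where there is no reading.
- calibration(name): a dict with "mtx" (3x3 intrinsics, pixels), "dist" ([k1, k2, p1, p2, k3] as OpenCV has them; the pictures are not rectified), "rvec" (rotation vector, rad) and "tvec" (3), from world to camera coordinates, as OpenCV has them. Camera axes: x right, y down, z forward; pixel columns grow to the right and rows downward; lengths in m; the calibration is good to about 2 mm. A picture is of the moment at which its call begins. calibration takes no time and is no camera call.
- sign_off(): hands the job in, once; it reports no verdict.
Trained networks look in the newest picture that a camera, given by its name, has taken for a name from the list of things; names that differ only in an ending like _2 or _b are one class to them, and where a whole thing is asked for, a point or a joint stands for the part that bears it (a point fixed in the world has none). Each returns a list of dicts, best first, with "confidence" (0 to 1); they miss things now and then, are a little off and sometimes report something else, mostly with a low value. They report only what shows in the picture. A call takes as long as a camera call. They do not tell look-alikes from the thing itself.
- find_in(camera, query): "xyz" ([x, y, z] in m, in world coordinates, good to about 4 mm: the middle of the surface that is visible of it).
- masks_of(camera, query): "mask" (384x512 bool, what is visible of it).
- landmark_of(camera, query): "xyz" ([x, y, z] in m, in world coordinates, good to about 4 mm: a listed point, or the origin of a listed thing).
The state is a dict: "time": time; "q": joint angles; "joint_velocities": joint speeds; "joint_efforts": joint torques, N m; "tool_pos": TCP position; "orientation": TCP orientation; "contact_force": force on the tool from outside, world axes, zero at the start; "moment": the same for the moment, N m; "width": opening from 0.0 (shut) to 1.0 (fully open).
Only numpy, scipy, OpenCV 4.12 (cv2) and the standard library are available. Lean on these libraries where they do the work, as an engineer would, in place of code of your own. Each camera call takes 0.05 s, during which the arm holds its last target.

## Working session

There is one attempt and no reset: what is moved stays moved. The work goes in short steps, Python scripts to look and compute and a shell command to move; the robot and the scene stay as the last step left them, time stands still between calls to the robot, and variables do not carry over. Pictures are saved under pics/ and viewed, and the job is handed in when it is done.

```bash
ls; mkdir -p pics
python3 - <<'E'
from station import *
import cv2,numpy as np
s=read_state();print(s)
for c in("side","top"):
    im,d=get_image(c);cv2.imwrite(f"pics/{c}0.png",im[:,:,::-1]);np.save(f"{c}_d.npy",d);np.save(f"{c}_i.npy",im)
    k=calibration(c);print(c,k)
    for q in("block","long_cover","short_cover"):
        for r in find_in(c,q):print(q,'find',r)
        for r in landmark_of(c,q):print(q,'lm',r)
E
```

```text
pics
{'time': 0.0, 'q': array([-1.18299895e+00,  8.74422656e-02,  1.75138003e-01,  1.65977539e+00,
       -4.87741939e-06,  1.57080758e+00]), 'joint_velocities': array([-0.00204677,  0.00067157, -0.00035498, -0.00110147,  0.00010706,
       -0.00130991]), 'joint_efforts': array([ 1.94723005e-03, -5.20385635e+01,  4.64802969e+01,  1.62334606e-02,
        1.57253289e-04,  2.33425021e-05]), 'tool_pos': array([ 0.20790946, -0.50898354,  0.25259481]), 'orientation': array([-6.29169699e-04,  9.81261354e-01,  1.92680420e-01, -1.26036359e-04]), 'contact_force': array([-0.73541332,  0.02325109,  0.72441884]), 'moment': array([-0.07062915,  0.01081056, -0.01389049]), 'width': 1.0016889624678442}
side {'mtx': array([[347.96361806,   0.        , 255.60971133],
       [  0.        , 347.96361806, 182.31259335],
       [  0.        ,   0.        ,   1.        ]]), 'dist': array([0.00827083, 0.        , 0.        , 0.        , 0.        ]), 'rvec': array([ 0.48242247, -2.50231356,  1.4476568 ]), 'tvec': array([0.54627749, 0.15024403, 0.54640271])}
block find {'xyz': [0.5065, 0.2983, 0.0342], 'confi
[... 985 characters left out ...]
.97627423])}
block find {'xyz': [0.5175, 0.268, 0.0442], 'confidence': 0.77}
block lm {'xyz': [0.5187, 0.2734, -0.0009], 'confidence': 0.58}
long_cover find {'xyz': [0.8039, -0.0837, 0.0073], 'confidence': 0.85}
long_cover find {'xyz': [0.3366, 0.0944, 0.0068], 'confidence': 0.78}
long_cover find {'xyz': [0.5674, -0.0085, 0.005], 'confidence': 0.67}
long_cover lm {'xyz': [0.8102, -0.0847, -0.003], 'confidence': 0.89}
long_cover lm {'xyz': [0.3336, 0.1024, -0.0021], 'confidence': 0.61}
long_cover lm {'xyz': [0.572, -0.0075, -0.0029], 'confidence': 0.58}
short_cover find {'xyz': [0.469, -0.2627, 0.0067], 'confidence': 0.68}
short_cover lm {'xyz': [0.4751, -0.2693, -0.0036], 'confidence': 0.56}
```

View pics/side0.png

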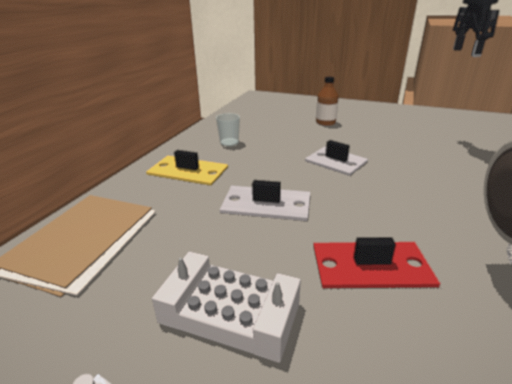

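View pics/top0.png

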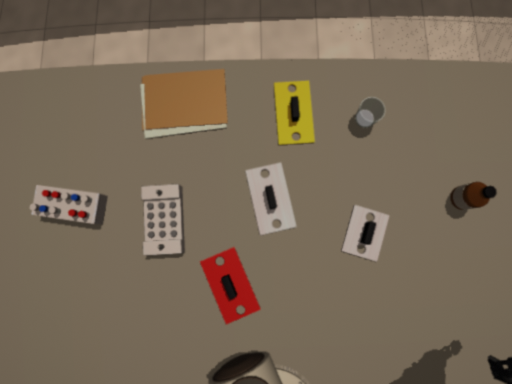

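The top view shows the grey long cover at about (271,198) and the short one at (366,233). The block is at (162,220), and the red and yellow plates are look-alikes. Next I'll measure the cover and block poses.

```bash
cat > h.py <<'E'
from station import *
import cv2,numpy as np
def cam(c):
    k=calibration(c);R=cv2.Rodrigues(k["rvec"])[0];return k,R,np.ravel(k["tvec"])
def onplane(c,px,z):
    k,R,t=cam(c);u=cv2.undistortPoints(np.float64(px).reshape(-1,1,2),k["mtx"],k["dist"]).reshape(-1,2)
    ray=np.c_[u,np.ones(len(u))]@R;o=-R.T@t
    return o+ray*((z-o[2])/ray[:,2])[:,None]
def cloud(c,d):
    k,R,t=cam(c);v,u=np.mgrid[:384,:512];u=u.ravel();v=v.ravel()
    p=cv2.undistortPoints(np.float64(np.c_[u,v]).reshape(-1,1,2),k["mtx"],k["dist"]).reshape(-1,2)
    P=(np.c_[p,np.ones(len(p))]*d.ravel()[:,None]-t)@R
    return P.reshape(384,512,3)
def proj(c,P):
    k=calibration(c);return cv2.projectPoints(np.float64(P).reshape(-1,1,3),k["rvec"],k["tvec"],k["mtx"],k["dist"])[0].reshape(-1,2)
def rect(P):
    (c,s,a)=cv2.minAreaRect(np.float32(P[:,:2]*1000))
    b=cv2.boxPoints((c,s,a));e=[b[1]-b[0],b[2]-b[1]];l=max(e,key=np.linalg.norm)
    return np.round(c,1),np.round(s,1),round(np.degrees(np.arctan2(l[1],l[0]))%180,1)
E
python3 - <<'E'
from h import *
for c in("top","side"):
    im,d=get_image(c);P=cloud(c,d);ok=d>0
    for q,ctr,zp in(("long_cover",(.57,-.008),.008),("block",(.518,.274),.05)):
        for r in masks_of(c,q):
            m=r["mask"]&ok;p=P[m];
            if np.linalg.norm(np.median(p,0)[:2]-ctr)>.06:continue
            print(c,q,r["confidence"],m.sum(),np.median(p,0).round(4),np.percentile(p[:,2],[2,20,50,80,98]).round(4))
            if q=="block":
                for lo,hi in((.046,.056),):
                    s=(p[:,2]>lo)&(p[:,2]<hi);print(' shoulder',s.sum(),rect(p[s]))
                s=p[:,2]>.058;print(' pins',p[s].round(3).tolist())
            else:
                s=p[:,2]<.016;print(' plate',s.sum(),rect(p[s]))
                s=(p[:,2]>.045);print(' handle',s.sum(),p[s].mean(0).round(4), rect(p[s]))
            ct=max(cv2.findContours(r["mask"].astype(np.uint8),0,2)[0],key=cv2.contourArea).reshape(-1,2)
            print(' contour',rect(onplane(c,ct,zp)))
E
python3 - <<'E'
import cv2,numpy as np
i=cv2.imread('pics/top0.png')
cv2.imwrite('pics/top0z.png',cv2.resize(i[140:280,120:320],None,fx=4,fy=4,interpolation=2))
i=cv2.imread('pics/side0.png')
cv2.imwrite('pics/side0z.png',cv2.resize(i[170:360,140:330],None,fx=3,fy=3,interpolation=2))
E
```

```text
top long_cover 0.85 2266 [ 0.5656 -0.0134  0.0085] [0.0043 0.0068 0.0085 0.0105 0.0543]
 plate 2075 (array([568.5, -13.3]), array([180. ,  99.2]), np.float32(12.2))
 handle 175 [ 0.5686 -0.0132  0.0531] (array([569.1, -13.3]), array([59.8, 20.1]), np.float32(11.5))
 contour (array([568.4, -13.4]), array([179.9,  99.3]), np.float32(12.2))
top block 0.71 2697 [0.5142 0.2689 0.0427] [0.0156 0.0337 0.0427 0.0502 0.0556]
 shoulder 1027 (array([515.2, 273.9]), array([177.4,  99. ]), np.float32(2.6))
 pins [[0.589, 0.276, 0.078], [0.59, 0.275, 0.073], [0.59, 0.273, 0.07], [0.591, 0.272, 0.064], [0.586, 0.277, 0.082], [0.586, 0.274, 0.084], [0.586, 0.273, 0.079], [0.587, 0.272, 0.075], [0.588, 0.271, 0.069], [0.588, 0.27, 0.061], [0.584, 0.277, 0.082], [0.584, 0.275, 0.081], [0.584, 0.273, 0.079], [0.584, 0.272, 0.074], [0.585, 0.271, 0.069], [0.585, 0.269, 0.065], [0.582, 0.277, 0.073], [0.582, 0.275, 0.074], [0.582, 0.272, 0.072], [0.583, 0.271, 0.067], [0.583, 0.27, 0.061], [0.58, 0.279, 0.066], [0.58, 0.276, 0.067], [0.58, 0.274, 0.067], [0.58, 0.272, 0.063], [0.453, 0.274, 0.063], [0.45
[... 6759 characters left out ...]
.452, 0.278, 0.059], [0.451, 0.279, 0.061], [0.449, 0.281, 0.063], [0.448, 0.28, 0.063], [0.447, 0.279, 0.062], [0.445, 0.28, 0.064], [0.444, 0.278, 0.063], [0.443, 0.278, 0.063], [0.442, 0.277, 0.062], [0.442, 0.274, 0.059], [0.45, 0.28, 0.06], [0.449, 0.28, 0.061], [0.448, 0.279, 0.06], [0.447, 0.279, 0.061], [0.445, 0.279, 0.061], [0.444, 0.279, 0.062], [0.443, 0.278, 0.061], [0.442, 0.276, 0.06], [0.441, 0.275, 0.059], [0.449, 0.28, 0.059], [0.448, 0.28, 0.059], [0.447, 0.279, 0.059], [0.445, 0.28, 0.06], [0.444, 0.279, 0.06], [0.443, 0.277, 0.058], [0.446, 0.28, 0.058], [0.445, 0.279, 0.058], [0.444, 0.279, 0.058]]
 contour (array([514.8, 291.4]), array([191.8, 130.4]), np.float32(2.5))
```

View pics/top0z.png

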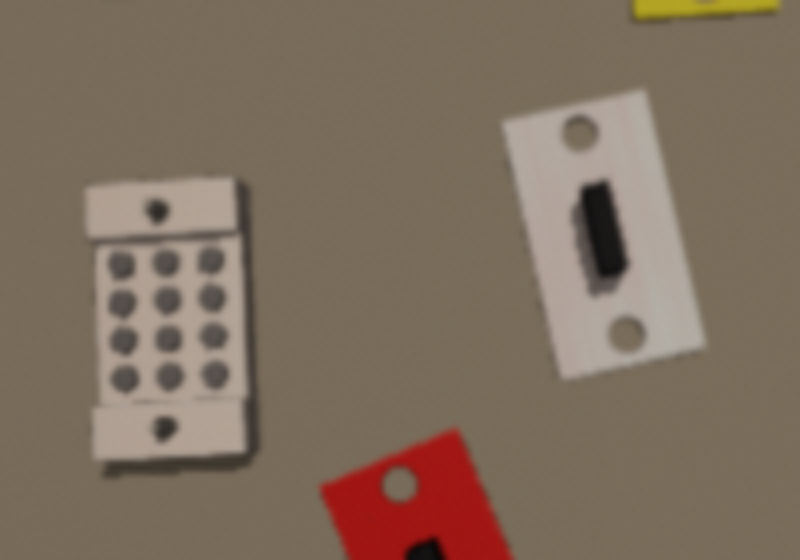

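View pics/side0z.png

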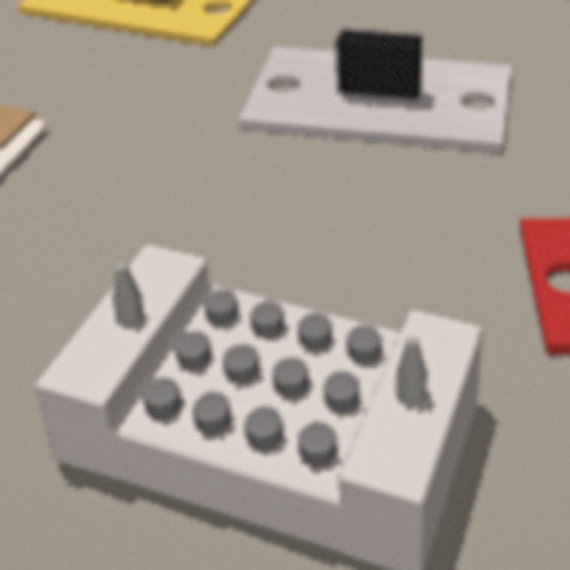

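```bash
cat >> h.py <<'E'
from scipy.spatial.transform import Rotation as Ro
def delta(xyz,yaw,pose=None):
    "print turn deg / shift cm in tool axes to reach xyz, tool down with tool x at yaw"
    s=read_state();R0=Ro.from_quat(s["orientation"][[1,2,3,0]]);p=s["tool_pos"]
    a=np.radians(yaw)
    Rt=Ro.from_matrix(np.array([[np.cos(a),np.sin(a),0],[np.sin(a),-np.cos(a),0],[0,0,-1]]).T)
    print('turn',(R0.inv()*Rt).as_rotvec(degrees=True).round(2),'shift',(R0.inv().apply(np.array(xyz)-p)*100).round(2))
E
python3 - <<'E'
from h import *
delta((.569,-.012,.20),12.2)
delta((.569,-.012,.14),12.2)
E
```

```text
turn [ 0.    0.   10.02] shift [ 52.22 -32.37   5.33]
turn [ 0.    0.   10.02] shift [ 52.22 -32.37  11.33]
```

```bash
python3 -m jog '0 0 10 52.2 -32.4 3 1;0 0 10 52.2 -32.4 3 1;0 0 10 52.2 -32.4 3 1;0 0 10 52.2 -32.4 3 1;0 0 10 52.2 -32.4 3 1;0 0 10 52.2 -32.4 3 1;0 0 10 52.2 -32.4 3 1;0 0 10 52.2 -32.4 3 1;0 0 10 52.2 -32.4 3 1;0 0 10 52.2 -32.4 3 1'
python3 - <<'E'
from h import *
delta((.569,-.012,.14),12.2)
E
```

```text
time: 1.83
tool_pos: [0.4521, -0.1718, 0.2333]
orientation: [0.0, 0.994, 0.106, 0.0]
contact_force: [-0.0, -0.4, 0.6]
width: 1.005
turn [ 0.03 -0.04  0.02] shift [ 14.81 -13.15   9.33]
```

```bash
python3 -m jog '0 0 0 14.8 -13.1 9.3 1;0 0 0 14.8 -13.1 9.3 1;0 0 0 14.8 -13.1 9.3 1;0 0 0 14.8 -13.1 9.3 1;0 0 0 14.8 -13.1 9.3 1;0 0 0 14.8 -13.1 9.3 1;0 0 0 14.8 -13.1 9.3 1;0 0 0 14.8 -13.1 9.3 1'
python3 - <<'E'
from h import *
print(read_state()["orientation"]);delta((.569,-.012,.038),12.2)
im,d=get_image("side");cv2.imwrite("pics/s1.png",cv2.resize(im[60:260,120:380,::-1],None,fx=3,fy=3))
im,d=get_image("top");cv2.imwrite("pics/t1.png",cv2.resize(im[120:280,180:380,::-1],None,fx=3,fy=3))
E
```

```text
time: 2.5
tool_pos: [0.5679, -0.0143, 0.1399]
orientation: [0.0, 0.994, 0.107, -0.001]
contact_force: [-0.5, -0.5, -0.5]
width: 0.998
[ 7.03565606e-05  9.94257837e-01  1.07009397e-01 -5.80399035e-04]
turn [0.   0.07 0.09] shift [ 0.17 -0.2  10.19]
```

View pics/s1.png

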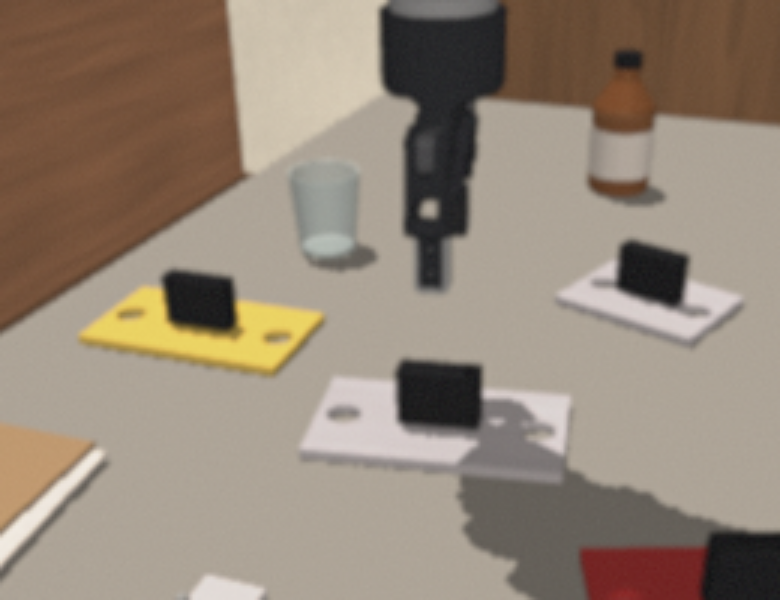

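View pics/t1.png

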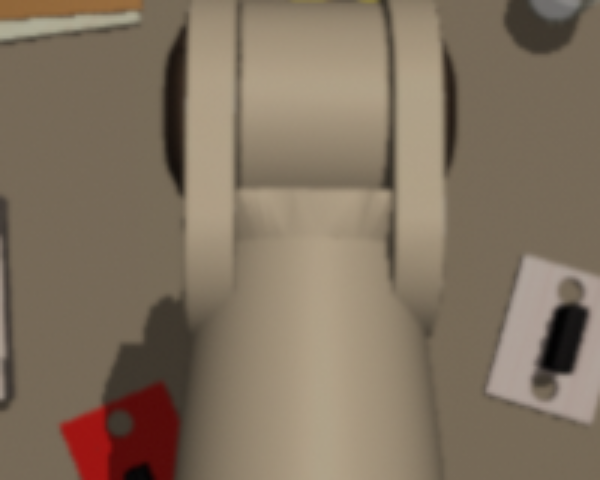

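The side view shows the gripper above the handle at about (440,395) in the crop. The forearm hides it from the top camera. I'll descend now.

```bash
python3 -m jog '0 0 0 0.1 -0.1 3 1;0 0 0 0.1 -0.1 6 1;0 0 0 0.1 -0.1 8 1;0 0 0 0.1 -0.1 9.5 1;0 0 0 0.1 -0.1 10.2 1;0 0 0 0.1 -0.1 10.2 1;0 0 0 0.1 -0.1 10.2 1'
python3 - <<'E'
from h import *
im,d=get_image("side");cv2.imwrite("pics/s2.png",cv2.resize(im[100:260,160:360,::-1],None,fx=4,fy=4,interpolation=2))
E
```

```text
time: 3.18
tool_pos: [0.5692, -0.014, 0.0393]
orientation: [0.0, 0.994, 0.106, 0.001]
contact_force: [0.6, 0.1, 0.6]
width: 1.001
```

View pics/s2.png

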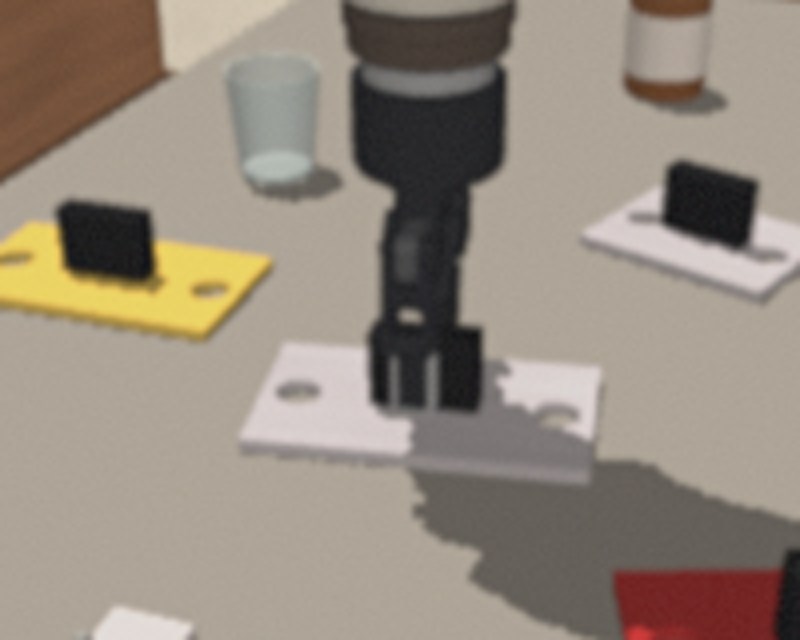

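```bash
python3 -m jog '0 0 0 0 0 0 0.15;0 0 0 0 0 0 0;0 0 0 0 0 0 0;0 0 0 0 0 0 0;0 0 0 0 0 0 0;0 0 0 0 0 0 0;0 0 0 0 0 0 0;0 0 0 0 0 0 0'
python3 - <<'E'
from h import *
s=read_state();print(s["moment"])
im,d=get_image("side");cv2.imwrite("pics/s3.png",cv2.resize(im[100:260,160:360,::-1],None,fx=4,fy=4,interpolation=2))
E
```

```text
time: 3.9
tool_pos: [0.5691, -0.0132, 0.0384]
orientation: [0.0, 0.994, 0.106, 0.0]
contact_force: [-0.3, -0.5, 3.9]
width: 0.229
[ 0.1280649   0.08311908 -0.03390837]
```

View pics/s3.png

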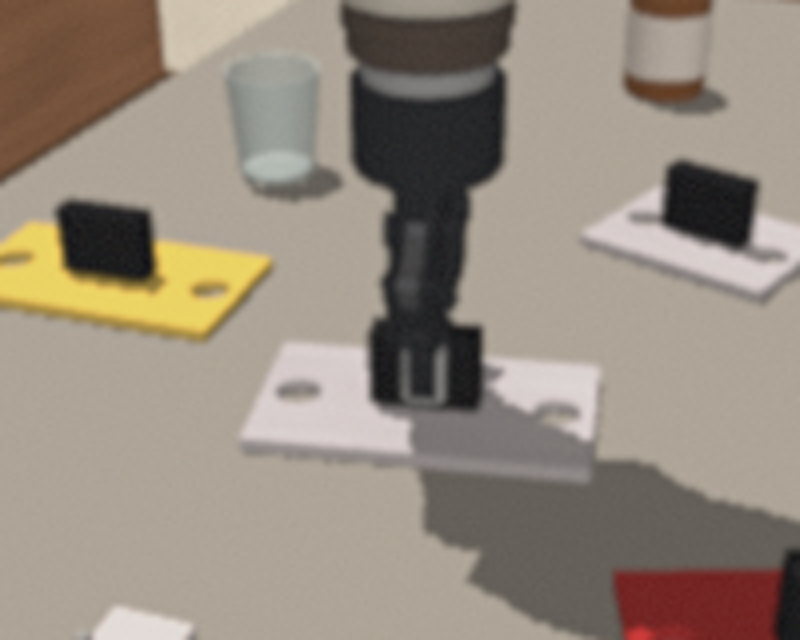

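The handle is gripped: opening 0.229 is about 19.5 mm, and it's centred. Now a lift.

```bash
python3 -m jog '0 0 0 0 0 -1 0;0 0 0 0 0 -3 0;0 0 0 0 0 -6 0;0 0 0 0 0 -10 0;0 0 0 0 0 -13 0;0 0 0 0 0 -13 0;0 0 0 0 0 -13 0'
python3 - <<'E'
from h import *
delta((.5167,.2745,.17),2.5)
E
```

```text
time: 4.53
tool_pos: [0.5697, -0.0133, 0.1699]
orientation: [0.0, 0.994, 0.106, 0.001]
contact_force: [0.3, 0.7, -3.9]
width: 0.228
turn [ 0.03 -0.17  9.72] shift [  0.92 -29.24  -0.03]
```

```bash
python3 -m jog '0 0 2 0.1 -2 0 0;0 0 4 0.3 -6 0 0;0 0 6 0.5 -10 0 0;0 0 8 0.7 -14 0 0;0 0 9.7 0.8 -18 0 0;0 0 9.7 0.9 -22 0 0;0 0 9.7 0.9 -25 0 0;0 0 9.7 0.9 -27.5 0 0;0 0 9.7 0.9 -29 0 0;0 0 9.7 0.9 -29.2 0 0'
python3 - <<'E'
from h import *
delta((.5167,.2745,.17),2.5)
for c in("side","top"):
    im,d=get_image(c);cv2.imwrite(f"pics/{c}4.png",im[:,:,::-1])
E
```

```text
time: 5.37
tool_pos: [0.5435, 0.0657, 0.168]
orientation: [-0.015, 0.998, 0.053, -0.001]
contact_force: [-0.0, -0.6, -1.9]
width: 0.224
turn [-1.76  0.12  3.59] shift [ -0.45 -21.05   0.45]
```

View pics/side4.png

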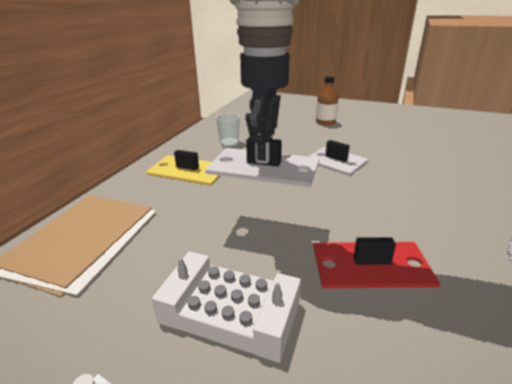

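View pics/top4.png

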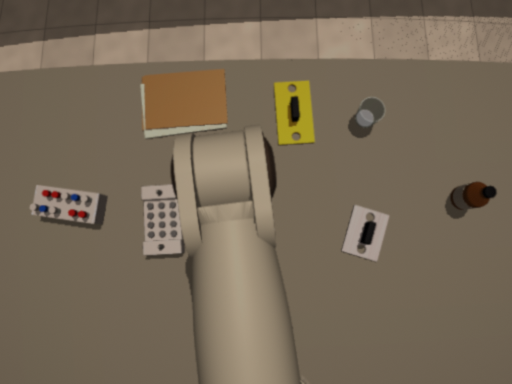

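The cover is level in the side view at about (265,165), but the arm only went 8 cm. I'll check the joints before going on.

```bash
python3 - <<'E'
from h import *
s=read_state();print(s["q"].round(3),s["joint_velocities"].round(2),s["tool_pos"],s["orientation"].round(3))
delta((.5167,.2745,.17),2.5)
E
python3 -m jog '0 0 0 0 0 0 0;0 0 0 0 0 0 0'
python3 - <<'E'
from h import *
s=read_state();print(s["q"].round(3),s["joint_velocities"].round(2),s["tool_pos"],s["orientation"].round(3))
delta((.5167,.2745,.17),2.5)
E
```

```text
[ 0.106  0.066 -0.011  1.495  0.031  3.141] [ 0.    0.01  0.01 -0.    0.    0.  ] [0.54354757 0.06598566 0.16816287] [-0.015  0.998  0.053 -0.001]
turn [-1.77  0.1   3.62] shift [ -0.44 -21.01   0.47]
time: 5.63
tool_pos: [0.5437, 0.0663, 0.1681]
orientation: [-0.015, 0.998, 0.054, -0.001]
contact_force: [1.0, -0.1, -3.8]
width: 0.223
[ 0.107  0.067 -0.01   1.495  0.031  3.141] [ 0.  0.  0.  0. -0. -0.] [0.54372454 0.06633851 0.16811505] [-0.015  0.998  0.054 -0.001]
turn [-1.77  0.1   3.66] shift [ -0.45 -20.98   0.46]
```

Joint 6 is at its upper limit (3.14). The plate fits either way round, so I'll turn it the other way to yaw 182.5°, which needs q6 of about 0.45.

```bash
python3 -m jog '0 0 -5 0 0 0 0;0 0 -12 0 0 0 0;0 0 -19 0 0 0 0;0 0 -26 0 0 0 0;0 0 -33 0 0 0 0;0 0 -40 0 0 0 0;0 0 -47 0 0 0 0;0 0 -53 0 0 0 0;0 0 -58 0 0 0 0;0 0 -60 0 0 0 0'
python3 - <<'E'
from h import *
s=read_state();print(s["q"].round(3))
delta((.5437,.0663,.17),122.5)
E
```

```text
time: 6.47
tool_pos: [0.5437, 0.0665, 0.168]
orientation: [-0.014, 0.836, 0.548, 0.007]
contact_force: [0.4, 0.8, -3.6]
width: 0.228
[ 0.107  0.067 -0.01   1.495  0.031  2.088]
turn [ -0.11  -1.84 -56.03] shift [-0.01 -0.   -0.2 ]
```

```bash
python3 -m jog '0 0 -5 0 0 0 0;0 0 -12 0 0 0 0;0 -0.5 -19 0 0 0 0;0 -0.9 -26 0 0 0 0;0 -1.1 -33 0 0 0 0;0 -1.4 -40 0 0 0 0;0 -1.6 -47 0 0 0 0;0 -1.8 -53 0 0 -0.1 0;-0.1 -1.8 -56 0 0 -0.2 0;-0.1 -1.8 -56 0 0 -0.2 0'
python3 - <<'E'
from h import *
s=read_state();print(s["q"].round(3))
delta((.5437,.0663,.17),182.5)
E
```

```text
time: 7.3
tool_pos: [0.5438, 0.0665, 0.1703]
orientation: [-0.0, 0.482, 0.876, 0.0]
contact_force: [-0.1, -0.4, -3.1]
width: 0.223
[ 1.210e-01  6.600e-02 -7.000e-03  1.498e+00  1.000e-03  1.128e+00]
turn [ 4.000e-02 -2.000e-02 -6.018e+01] shift [-0.01 -0.02  0.03]
```

```bash
python3 -m jog '0 0 -5 0 0 0 0;0 0 -12 0 0 0 0;0 0 -19 0 0 0 0;0 0 -26 0 0 0 0;0 0 -33 0 0 0 0;0 0 -40 0 0 0 0;0 0 -47 0 0 0 0;0 0 -54 0 0 0 0;0 0 -59 0 0 0 0;0 0 -60.2 0 0 0 0'
python3 - <<'E'
from h import *
s=read_state();print(s["q"].round(3))
delta((.5167,.2745,.17),182.5)
E
```

```text
time: 8.13
tool_pos: [0.5437, 0.0664, 0.17]
orientation: [-0.0, -0.022, 1.0, 0.0]
contact_force: [0.8, 0.1, -3.0]
width: 0.227
[ 1.210e-01  6.600e-02 -7.000e-03  1.498e+00  1.000e-03  7.800e-02]
turn [ 0.04 -0.03 -0.01] shift [1.790e+00 2.091e+01 2.000e-02]
```

```bash
python3 -m jog '0 0 0 0.2 2 0 0;0 0 0 0.5 5 0 0;0 0 0 0.8 9 0 0;0 0 0 1.1 13 0 0;0 0 0 1.4 16 0 0;0 0 0 1.6 18.5 0 0;0 0 0 1.8 20.4 0 0;0 0 0 1.8 20.9 0 0;0 0 0 1.8 20.9 0 0;0 0 0 1.8 20.9 0 0'
python3 - <<'E'
from h import *
s=read_state();print(s["q"].round(3))
delta((.5167,.2745,.17),182.5)
for c in("side","top"):
    im,d=get_image(c);cv2.imwrite(f"pics/{c}5.png",im[:,:,::-1]);P=cloud(c,d);np.save(f"{c}5.npy",P)
    m=np.zeros(d.shape,bool)
    p=P[(d>0)&(P[...,2]>.125)&(P[...,2]<.143)&(abs(P[...,0]-.517)<.14)&(abs(P[...,1]-.274)<.09)]
    print(c,len(p)); 
    if len(p)>10:print(rect(p),p.mean(0), np.linalg.lstsq(np.c_[p[:,:2],np.ones(len(p))],p[:,2],rcond=None)[0])
    for r in landmark_of(c,"long_cover")+landmark_of(c,"block"):print(r)
E
```

```text
time: 8.97
tool_pos: [0.5171, 0.2741, 0.1701]
orientation: [-0.0, -0.02, 1.0, 0.0]
contact_force: [-0.3, 0.9, -3.8]
width: 0.23
[0.487 0.156 0.091 1.506 0.    0.447]
turn [ 0.01 -0.04 -0.21] shift [0.04 0.05 0.01]
side 6614
(array([517.2, 275.8]), array([180.9, 101.2]), np.float32(2.2)) [0.50543984 0.29024668 0.13936119] [ 0.00253662 -0.01353106  0.14200643]
{'xyz': [0.3411, 0.0984, -0.001], 'confidence': 0.93}
{'xyz': [0.809, -0.0811, -0.0012], 'confidence': 0.72}
{'xyz': [0.517, 0.2754, -0.0009], 'confidence': 0.81}
top 2045
(array([516.3, 272.7]), array([180.6, 101.5]), np.float32(2.8)) [0.51085869 0.26488721 0.13997461] [0.00036395 0.00234642 0.13916715]
{'xyz': [0.8119, -0.0836, -0.0019], 'confidence': 0.98}
{'xyz': [0.5156, 0.2778, 0.1307], 'confidence': 0.84}
{'xyz': [0.3348, 0.1001, -0.0031], 'confidence': 0.78}
{'xyz': [0.5157, 0.274, 0.0007], 'confidence': 0.89}
```

View pics/side5.png

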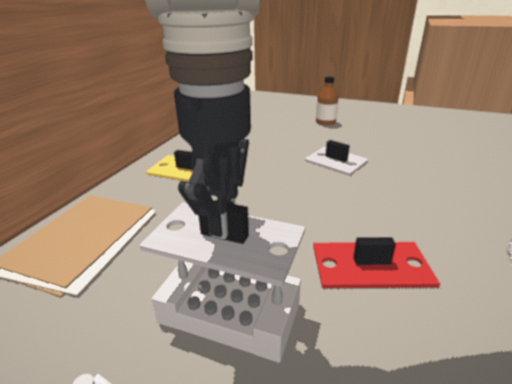

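View pics/top5.png

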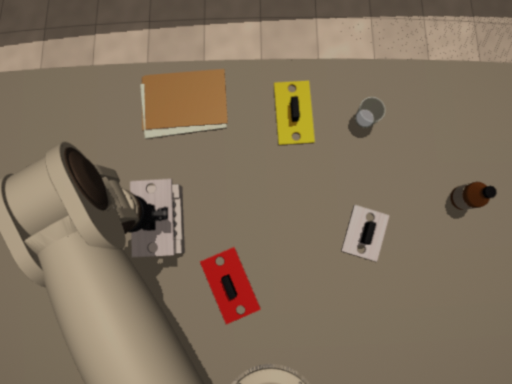

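Each camera puts the held plate within about 1 mm of the block in position and 0.5° in yaw, and the plate is level. I'll lower it in part, then check.

```bash
python3 -m jog '0 0 0 0 0.1 2 0;0 0 0 0 0.1 4 0;0 0 0 0 0.1 5 0;0 0 0 0 0.1 5.5 0;0 0 0 0 0.1 6 0;0 0 0 0 0.1 6.5 0;0 0 0 0 0.1 6.8 0;0 0 0 0 0.1 6.8 0'
python3 - <<'E'
from h import *
im,d=get_image("side");cv2.imwrite("pics/s6.png",cv2.resize(im[180:360,130:330,::-1],None,fx=3,fy=3,interpolation=2))
im,d=get_image("top");cv2.imwrite("pics/t6.png",cv2.resize(im[160:280,110:230,::-1],None,fx=4,fy=4,interpolation=2))
delta((.517,.2747,.0884),182.5)
E
```

```text
time: 9.93
tool_pos: [0.517, 0.2754, 0.1021]
orientation: [-0.0, -0.021, 1.0, 0.0]
contact_force: [0.2, 0.4, -3.6]
width: 0.22
turn [ 0.06  0.01 -0.13] shift [ 0.02 -0.08  1.43]
```

View pics/s6.png

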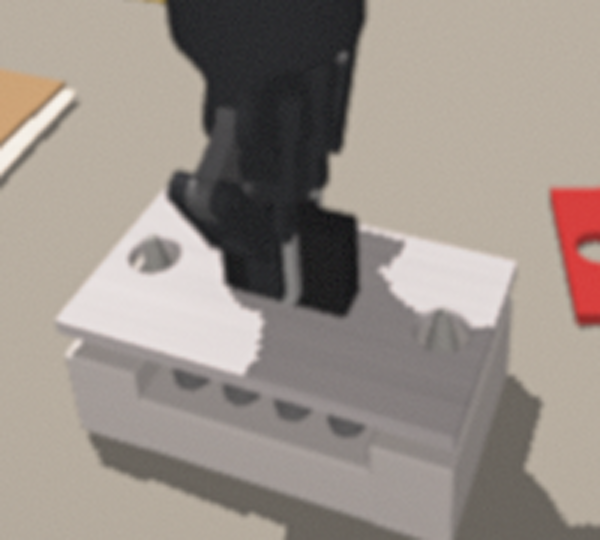

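View pics/t6.png

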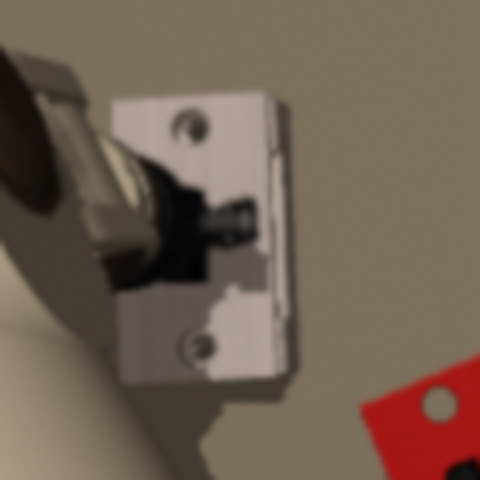

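Both pins are coming up through their holes, near (155,255) and (440,330) in the side crop, with no contact force. I'll finish lowering slowly.

```bash
python3 -m jog '0 0 0 0 -0.04 0.4 0;0 0 0 0 -0.04 0.7 0;0 0 0 0 -0.04 0.9 0;0 0 0 0 -0.04 1.05 0;0 0 0 0 -0.04 1.15 0;0 0 0 0 -0.04 1.25 0;0 0 0 0 -0.04 1.25 0;0 0 0 0 -0.04 1.25 0'; python3 -m jog '0 0 0 0 0 0.05 0;0 0 0 0 0 0.1 0;0 0 0 0 0 0.1 0'
```

```text
time: 10.7
tool_pos: [0.517, 0.275, 0.0897]
orientation: [-0.0, -0.021, 1.0, 0.0]
contact_force: [0.6, -0.9, -2.7]
width: 0.226
time: 10.95
tool_pos: [0.517, 0.275, 0.0887]
orientation: [-0.0, -0.021, 1.0, 0.0]
contact_force: [-0.1, -0.4, -3.4]
width: 0.225
```

```bash
python3 -m jog '0 0 0 0 0 0.04 0;0 0 0 0 0 0.04 0;0 0 0 0 0 0.04 0'; python3 -m jog '0 0 0 0 0 0.04 0;0 0 0 0 0 0.04 0;0 0 0 0 0 0.04 0'
```

```text
time: 11.2
tool_pos: [0.517, 0.275, 0.0884]
orientation: [-0.0, -0.021, 1.0, 0.0]
contact_force: [-0.8, 0.4, -3.0]
width: 0.224
time: 11.45
tool_pos: [0.517, 0.2751, 0.0884]
orientation: [0.0, -0.021, 1.0, 0.0]
contact_force: [-1.7, -0.4, 3.7]
width: 0.227
```

The force went from -3 N to +3.7 N, so the plate is on the shoulders. A quick look, then release.

```bash
python3 - <<'E'
from h import *
im,d=get_image("side");P=cloud("side",d);cv2.imwrite("pics/s7.png",cv2.resize(im[180:360,130:330,::-1],None,fx=3,fy=3,interpolation=2))
p=P[(d>0)&(P[...,2]>.052)&(P[...,2]<.063)&(abs(P[...,0]-.517)<.12)&(abs(P[...,1]-.274)<.07)]
print(len(p),rect(p),np.median(p[:,2]),np.linalg.lstsq(np.c_[p[:,:2],np.ones(len(p))],p[:,2],rcond=None)[0])
E
python3 -m jog '0 0 0 0 0 0 0.3;0 0 0 0 0 0 0.4;0 0 0 0 0 0 0.6;0 0 0 0 0 0 0.8;0 0 0 0 0 0 0.8;0 0 0 0 0 0 0.8'
```

```text
5939 (array([517.3, 276.5]), array([180.6, 101.8]), np.float32(2.4)) 0.05829857971462778 [ 0.00272237 -0.0082394   0.05911118]
time: 12.0
tool_pos: [0.517, 0.2751, 0.0879]
orientation: [-0.0, -0.021, 1.0, 0.0]
contact_force: [-0.5, 0.2, 0.7]
width: 0.804
```

View pics/s7.png

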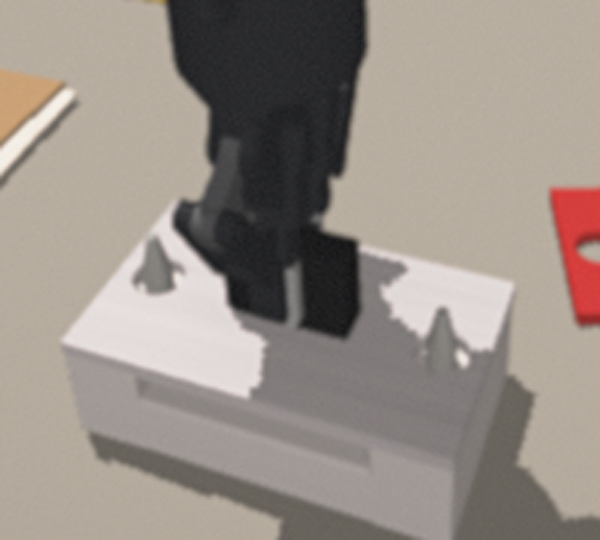

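The plate is seated flat and the fingers are open. Now I'll back off straight up.

```bash
python3 -m jog '0 0 0 0 0 -0.5 0.8;0 0 0 0 0 -1.5 0.8;0 0 0 0 0 -3.5 0.8;0 0 0 0 0 -6 0.8;0 0 0 0 0 -9 0.8;0 0 0 0 0 -11 0.8;0 0 0 0 0 -12 0.8;0 0 0 0 0 -12 0.8;0 0 0 0 0 -12 0.8'
python3 - <<'E'
from h import *
for c in("side","top"):
    im,d=get_image(c);P=cloud(c,d);cv2.imwrite(f"pics/{c}8.png",im[:,:,::-1])
    p=P[(d>0)&(P[...,2]>.052)&(P[...,2]<.063)&(abs(P[...,0]-.517)<.12)&(abs(P[...,1]-.274)<.07)]
    print(c,len(p),rect(p),np.median(p[:,2]),np.linalg.lstsq(np.c_[p[:,:2],np.ones(len(p))],p[:,2],rcond=None)[0])
    for r in landmark_of(c,"short_cover"):print(r)
E
```

```text
time: 12.75
tool_pos: [0.5172, 0.275, 0.2078]
orientation: [-0.0, -0.021, 1.0, 0.0]
contact_force: [-0.2, 0.2, -1.0]
width: 0.802
side 6239 (array([517.6, 276.3]), array([181.2, 102.3]), np.float32(2.2)) 0.05830646081152582 [ 0.00177692 -0.00777789  0.05945609]
{'xyz': [0.4728, -0.2669, 0.0012], 'confidence': 0.63}
top 2035 (array([515.8, 274.5]), array([180.4, 100.9]), np.float32(1.7)) 0.05835439157862233 [6.61826191e-05 3.55582900e-03 5.72569214e-02]
{'xyz': [0.469, -0.2698, -0.0028], 'confidence': 0.95}
```

View pics/side8.png

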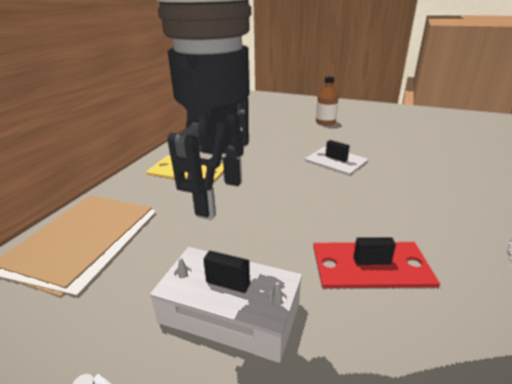

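The cover lies flat on the block with both pins through, at (182,268) and (277,292). The gripper is well clear.

```bash
python3 -c "
from station import *
print(sign_off())"
```

```text
the job is handed in; nothing more can be done
None
```

I picked up the long grey cover by its handle, lowered it level onto the block with both pins through its holes, released it, and handed the job in at about 13 s. `sign_off()` gives no verdict, so I don't know the official result.

- **Detour:** on the way to the block, joint 6 stopped at its upper limit. I turned the plate about 176° the other way, which is fine because its ends are alike. The plate tilted about 1.8° while the joint was stopped, and I levelled it before lowering.
- **Setting down:** the wrist's vertical force changed gently from about -3 N to +4 N at contact, so the plate was placed rather than dropped.
- **Final checks:** both cameras put the plate's top at 58 mm, which matches the 50 mm shoulders plus the 8 mm plate, and level to within 0.5°. It sits within about 1 mm of where each camera saw the block.
- **Short cover:** its last position matches the first within the networks' stated error of about 4 mm. The gripper ended about 12 cm above where it released the handle, touching nothing.
- **Disagreement:** the two cameras differ by about 2 mm in position and 0.5° in yaw, roughly their stated accuracy. No check failed.

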